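Face up the tape bin against the display rail

ROBOT

A 6-joint arm with a two-finger parallel gripper is mounted at the origin on the work surface. World frame = base frame: x ahead of the robot, y to its left, z up, the work surface at z = 0. Lengths are in m, angles in rad, forces in N, time in s.
With the tool pointing down it reaches from about 0.375 to 0.925 m from the base axis. Payload 5.7 kg.
Tool frame: the origin (TCP) lies at the very end of the fingers, on their centre line; the grasp point (between the pads) lies 19 mm behind it (env.grasp_offset is the distance from the TCP to the grasp point, in m); z points along the fingers, y is the direction in which the jaws open and shut (so a half turn about z gives the same grasp; the last joint's range is limited). The gripper opens to 88 mm and grips with 3 to 60 N. Pads are 20 mm wide; open, the fingers measure 115 mm over their backs; the gripper's body (75 mm by 178 mm) begins 61 mm behind the grasp point.
Start: joints at [-1.226, 0.359, 1.51, -0, 1.272, -0.115], TCP at [0.266, -0.538, 0.185] pointing down, gripper open.
Joint ranges: [-2.97, 2.97], [-1.01, 2.36], [0.21, 2.38], [-0.96, 4.11], [0.2, 2.71], [-2.98, 2.98]. Speed limits (rad/s): [2.39, 2.39, 3.14, 3.14, 3.14, 3.14].

INTERFACE

Orientations are given as a rotation vector (axis times angle).
In Python, from bench import env gives the robot as it stands.
- The arm moves only by the tool step_arm, never from a script. Its argument "plan" is a list of rows, each an object of numbers: "x", "y", "z": the shift along the tool's x, y, z in cm; "wx", "wy", "wz": the turn, a rotation vector about the tool's x, y, z in rad. In form: [{"x": .., "y": .., "z": .., "wx": .., "wy": .., "wz": ..}, ...]. A call has 1 to 12 rows; each row shifts and turns the commanded pose from where the row before left it, along the tool's axes as they then stand; what a row does not reach is not made up. A row lasts 1/10 s, in which the tool goes at most 50 mm and 8.59 degrees, less where a joint would pass 70% of its speed; a pose out of reach is approached as far as the arm can. A call with a gripper value outside its range is refused whole. "hand" is the finger opening in cm, from 0 to 8.78, set as the call begins (left out, the last holds). The fingers move at their own pace and stop on an object; the grip force is fixed at half the most. Time passes only in rows, so rows that do not move let the fingers close. It gives the time, the measured TCP pose, the force and the opening at its end, in the units of the state.
- env.state(): the state, without advancing time (a new reading comes with each control period).
- env.grab_frame(name): name is "scene" or "side" or "wrist"; returns a dict with "img" (420x560x3 uint8, blue, green, red), "depth" (420x560 float32, m along the optical axis (not along the pixel's ray), 0 where there is no reading), "K" (3x3 intrinsics, pixels), "xyz" and "rotation" of the camera in the world. Camera axes: x right, y down, z forward; pixel columns grow to the right and rows downward; lengths in m; the calibration is good to about 2 mm. A picture is of the moment at which its call begins.
- env.hand_in(): hands the job in, once; it reports no verdict.
The state is a dict: "clock": time; "joints": joint angles; "joint_vel": joint speeds; "joint_efforts": joint torques, N m; "ee_pos": TCP position; "orientation": TCP orientation; "contact_force": force on the tool from outside, world axes, zero at the start; "torque": the same for the moment, N m; "finger_gap": finger opening in m.
Only numpy, scipy, OpenCV 4.12 (cv2) and the standard library are available. Lean on these libraries where they do the work, as an engineer would, in place of code of your own. Each camera call takes 0.05 s, during which the arm holds its last target.

TASK

Push the red bin of tape along the counter into the gap in the row, at the red ticket between the blue bin and the brown carton, until its whole front edge sits flush against the dark grey rail. Only push or nudge it with the fingers, keeping it flat on the counter: do not lift or tip it. Leave all the other goods standing where they are.

Things in the scene. Friction and masses are not known exactly. Their poses are not given: they have to be found in the camera images.
- red_bin: Red open-topped stock bin holding amber tape rolls, loose, about 450 g (varies by a third), 120 deep (its x) x 100 wide (its y); back (-x) and side walls 60 high and flat, front (+x) wall 36 high with a white label, filled with a brown card insert to 50 and rolls up to 69. Origin: centre of its underside. Its +x points forward, roughly to the rail. It slides on the counter with ordinary plastic friction, a few newtons.
- front_left (a point): Point on the red bin's front left corner (its +x, +y), 20 above its underside.
- front_right (a point): Point on the red bin's front right corner (its +x, -y), 20 above its underside.
- rail: Dark grey steel fixed rail, 760 long (its y), 30 high, 6 thick, at the far edge of the display: the stop. Origin: middle of its inner (robot-side) face at counter height; +x points away from the robot, square to the rail, +y along it. Its place and yaw vary a little.
- tickets: Five coloured tickets clipped on the rail, fixed. Origin: at counter height on the rail's inner face, exactly at the red ticket, the middle of the gap; axes parallel to the rail's. The gap is 130 wide there, between the two neighbours whose centres are 115 either side and whose backs are 101 from the rail. Yellow tickets at 115 and 240 either side. The row of goods moves with the tickets. Each ticket is 50 wide and stands up to 42 high, on the rail's far side.
- blue_bin: Bystander: blue open stock bin with grey tape rolls, 100 deep (its x) x 100 wide (its y), walls 60 high, filled with a brown card insert to 50 and rolls up to 69. Stands against the rail on one side of the gap. Origin: centre of its underside.
- carton: Bystander: brown cardboard carton 100 x 100 x 75 high, stands against the rail on the other side of the gap (which of the two is left and which right varies). Origin: centre of its underside.
- tape_stack: Bystander: stack of three amber tape rolls (one piece), 90 across, 92 high, at the left end of the row. Origin: centre of its underside.
- spray_can: Bystander: green and white spray can, 60 across, 150 high, at the right end of the row. Origin: centre of its underside.
- tape_roll: Bystander: loose orange tape roll lying flat, 96 across, 45 high, on one side of the counter. Origin: centre of its underside.
- cutter: Bystander: yellow box cutter lying flat, 130 x 24 x 20 high, on the other side of the counter. Origin: centre of its underside.
Not all that is in view belongs to the job. Leave any turquoise look-alike of the red_bin alone.

How it is judged:
At the end, for the whole second after the job is handed in: Both front corners of the red bin are within 6 mm of the rail's inner face, the bin is centred on the red ticket to within 22 mm, flat on the counter (within 4 mm and 3 degrees) and at rest; every other item is within 15 mm of where it began (x of each of front_left, front_right in the frame of rail above -0.006 m and y of red_bin in the frame of tickets between -0.022 and 0.022 m and height (world z) of red_bin below 0.004 m and angle between red_bin's own z axis and vertical below 0.05 rad and linear speed of red_bin below 0.01 m/s and distance of each of blue_bin, carton, tape_stack, spray_can, tape_roll, cutter from where it was at the start of the episode below 0.015 m); the robot touches nothing.
It fails at once if the red bin is lifted off the counter or tipped (height (world z) of red_bin above 0.008 m or angle between red_bin's own z axis and vertical above 0.15 rad).
It fails at once if another item is moved 15 mm or more or knocked over (distance of any of blue_bin, carton, tape_stack, spray_can, tape_roll, cutter from where it was at the start of the episode above 0.015 m or angle between any of blue_bin, carton, tape_stack, spray_can, tape_roll, cutter's own z axis and vertical above 0.3 rad).
It also fails if it takes over 58 s, if anything falls off the work surface, if the arm or the gripper's body presses on something with over 40 N, if the wrist force passes 120 N, or if a joint passes its speed limit or range.

## Working session

There is one attempt and no reset: what is moved stays moved. The work goes in short steps, Python scripts to look and compute and a tool call to move; the robot and the scene stay as the last step left them, time stands still between calls to the robot, and variables do not carry over. Pictures are saved under pics/ and viewed, and the job is handed in when it is done.

Besides the shell and the picture viewer there is one more tool, called as a command line: name --argument value ..., lists and objects as JSON in quotes. step_arm: Moves the arm, as the interface text tells. Its arguments: {"type":"object","properties":{"plan":{"type":"array","items":{"type":"object","properties":{"x":{"type":"number"},"y":{"type":"number"},"z":{"type":"number"},"wx":{"type":"number"},"wy":{"type":"number"},"wz":{"type":"number"}}}},"hand":{"type":"number"}},"required":["plan"]}

```bash
mkdir -p pics; ls; python3 - <<'E'
from bench import env
import cv2
print(env.state())
for n in ("scene","side","wrist"):
    f=env.grab_frame(n); cv2.imwrite(f"pics/{n}0.png",f["img"]); print(n,f["K"].tolist(),f["xyz"],f["rotation"])
E
```

```text
pics
{'clock': 0.0, 'joints': array([-1.22610420e+00,  3.59508997e-01,  1.51142866e+00, -1.07489191e-05,
        1.27251185e+00, -1.15126280e-01]), 'joint_vel': array([ 8.44972660e-04, -1.68920542e-04, -1.46977701e-04, -3.58350116e-05,
       -1.98746091e-03,  8.33209714e-05]), 'joint_efforts': array([ 1.57752588e-04, -5.15369761e+01, -2.70720828e+01,  6.74236380e-02,
        3.49696598e-02, -1.46306502e-04]), 'ee_pos': array([ 0.26598559, -0.53696588,  0.18440873]), 'orientation': array([-3.05713211e+00, -7.15519505e-01,  3.49879032e-04]), 'contact_force': array([ 0.36808884, -0.17487871, -0.57089158]), 'torque': array([-0.04577429,  0.00570182, -0.02202972]), 'finger_gap': 0.08804983037048993}
scene [[441.33159289949805, 0.0, 278.9420826006291], [0.0, 441.33159289949805, 200.25641535481927], [0.0, 0.0, 1.0]] [ 1.24606161 -0.57201857  1.01785123] [-2.19053096 -1.06685807  0.40529432]
side [[398.6766655441161, 0.0, 278.5332308447358], [0.0, 398.6766655441161, 210.1515219539744], [0.0, 0.0, 1.0]] [0.0763729  0.84138862 0.85672901] [-0.7075365   2.56132931 -1.20135525]
wrist [[317.67463685584346, 0.0, 279.490383786312], [0.0, 317.67463685584346, 205.9105409297007], [0.0, 0.0, 1.0]] [ 0.32549625 -0.50702996  0.38467301] [ 2.48434726 -1.54144056 -0.19567051]
```

View pics/scene0.png

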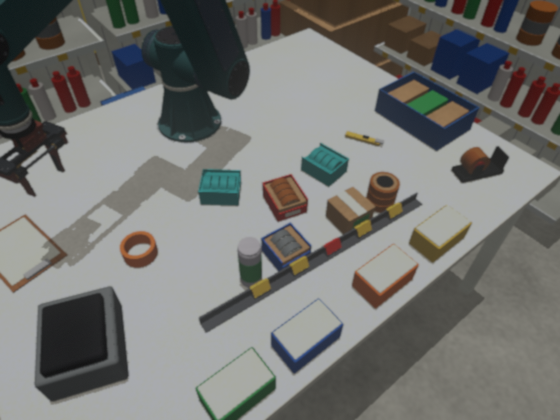

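View pics/side0.png

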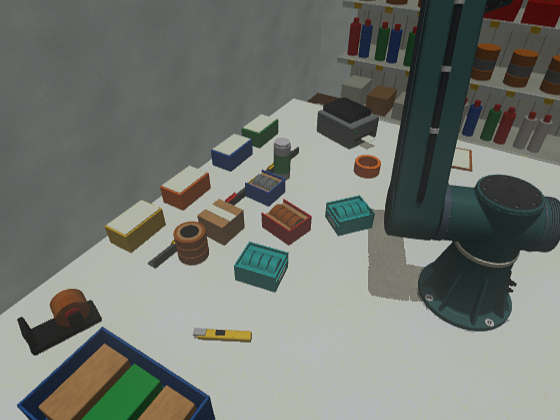

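View pics/wrist0.png

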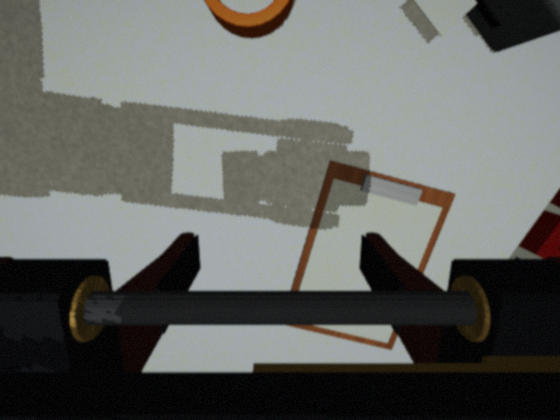

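Scene picture: red bin at (285,196), the gap and red ticket at (333,245), blue bin at (287,245), carton at (350,210). The look-alikes are turquoise bins at (220,187) and (325,163). Others in red or orange are the tape roll at (139,248), the shelf bottles, and the orange-rimmed box at (386,273). I choose the red-walled bin with amber rolls at (285,196), which is at (287,220) in the side view.

```bash
cat > h.py <<'E'
import numpy as np, cv2
from scipy.spatial.transform import Rotation as R
from bench import env
def cloud(f):
    d=f["depth"]; K=f["K"]; v,u=np.mgrid[:d.shape[0],:d.shape[1]]
    P=np.stack([(u-K[0,2])/K[0,0]*d,(v-K[1,2])/K[1,1]*d,d],-1)
    rv=np.array(f["rotation"])
    M=R.from_rotvec(rv).as_matrix() if rv.shape==(3,) else rv
    return P@M.T+np.array(f["xyz"]), d>0
def ray(f,px,z):
    K=f["K"];M=R.from_rotvec(f["rotation"]).as_matrix();px=np.atleast_2d(px).astype(float)
    r=np.c_[(px[:,0]-K[0,2])/K[0,0],(px[:,1]-K[1,2])/K[1,1],np.ones(len(px))]@M.T
    c=np.array(f["xyz"]); return c+r*((z-c[2])/r[:,2])[:,None]
def proj(f,P):
    M=R.from_rotvec(f["rotation"]).as_matrix();q=(np.atleast_2d(P)-f["xyz"])@M
    return np.c_[q[:,0]/q[:,2]*f["K"][0,0]+f["K"][0,2],q[:,1]/q[:,2]*f["K"][1,1]+f["K"][1,2]]
def hsv(f): return cv2.cvtColor(f["img"],cv2.COLOR_BGR2HSV)
E
python3 - <<'E'
from h import *
fs={n:env.grab_frame(n) for n in("scene","side")}
big=[]
for n,f in fs.items():
    H=hsv(f);P,ok=cloud(f)
    h,s,v=[H[...,i].astype(int) for i in range(3)]
    box=(P[...,0]>.3)&(P[...,0]<.95)&(abs(P[...,1])<.5)&ok
    print(n,"counter z",np.median(P[...,2][box&(s<40)&(v>120)]))
    red=((h<6)|(h>174))&(s>150)&box&(P[...,2]>.005)
    k,l,st,c=cv2.connectedComponentsWithStats(red.astype(np.uint8))
    for i in range(1,k):
        if st[i,4]>25:
            q=P[l==i];print(" red",st[i],q.min(0).round(3),q.max(0).round(3))
    yel=(h>18)&(h<32)&(s>120)&(v>100)&box
    k,l,st,c=cv2.connectedComponentsWithStats(yel.astype(np.uint8))
    for i in range(1,k):
        if st[i,4]>25:
            q=P[l==i];print(" yel",st[i],q.mean(0).round(3),q.min(0).round(3),q.max(0).round(3))
    # height map objects
    m=box&(P[...,2]>.012)
    xy=P[m];  g=np.zeros((140,200),np.uint8)
    gi=((xy[:,0]-.3)/.005).astype(int);gj=((xy[:,1]+.5)/.005).astype(int)
    g[gi,gj]=1
    k,l,st,c=cv2.connectedComponentsWithStats(g)
    for i in range(1,k):
        if st[i,4]>20:
            q=xy[l[gi,gj]==i];print(" obj",q.mean(0).round(3),q.min(0).round(3),q.max(0).round(3))
    c=f["img"];cv2.imwrite(f"pics/c_{n}.png",cv2.resize(c[120:330,180:460] if n=="scene" else c[130:310,140:400],None,fx=2.8,fy=2.8))
E
```

```text
scene counter z 0.001296317946660297
 red [325 239  15  15 122] [ 0.754 -0.013  0.015] [0.77  0.036 0.043]
 yel [347 132  31  12 111] [0.463 0.426 0.016] [0.412 0.396 0.008] [0.521 0.457 0.024]
 yel [386 203  16  15 146] [0.776 0.252 0.028] [0.757 0.228 0.003] [0.788 0.297 0.043]
 yel [354 220  17  17 169] [0.768 0.128 0.029] [0.753 0.102 0.01 ] [0.78  0.166 0.044]
 yel [415 229  21  18  49] [0.916 0.205 0.069] [0.88  0.202 0.066] [0.949 0.209 0.073]
 yel [290 257  18  17 190] [ 0.754 -0.102  0.029] [ 0.739 -0.127  0.009] [ 0.765 -0.068  0.045]
 yel [250 279  20  19 216] [ 0.745 -0.227  0.029] [ 0.73  -0.252  0.004] [ 0.756 -0.196  0.046]
 obj [ 0.307 -0.476  0.612] [ 0.3   -0.5    0.563] [ 0.322 -0.452  0.671]
 obj [ 0.392 -0.12   0.051] [ 0.305 -0.19   0.012] [ 0.457 -0.035  0.073]
 obj [ 0.442 -0.42   0.036] [ 0.389 -0.466  0.012] [ 0.487 -0.371  0.052]
 obj [0.475 0.434 0.017] [0.408 0.396 0.012] [0.537 0.476 0.026]
 obj [0.513 0.205 0.05 ] [0.432 0.155 0.012] [0.569 0.276 0.074]
 obj [0.547 0.01  0.051] [ 0.466 -0.045  0.012] [0.607 0.081 0.074]
 obj [ 0.72  -0.012  0.06 ] [ 0.6
[... 1009 characters left out ...]
.071]
 obj [ 0.687 -0.068  0.044] [ 0.634 -0.149  0.012] [0.762 0.042 0.071]
 obj [0.691 0.149 0.06 ] [0.649 0.082 0.012] [0.758 0.191 0.079]
 obj [ 0.685 -0.202  0.095] [ 0.663 -0.245  0.012] [ 0.722 -0.184  0.153]
 obj [0.7   0.276 0.071] [0.668 0.218 0.012] [0.758 0.309 0.098]
 obj [ 0.723 -0.366  0.023] [ 0.717 -0.394  0.012] [ 0.728 -0.335  0.032]
 obj [0.77  0.319 0.024] [0.764 0.274 0.012] [0.789 0.364 0.041]
 obj [ 0.9   -0.197  0.054] [ 0.87  -0.293  0.012] [ 0.95  -0.138  0.076]
 obj [ 0.897 -0.395  0.055] [ 0.871 -0.491  0.012] [ 0.95  -0.336  0.078]
 obj [0.899 0.069 0.056] [ 0.87  -0.021  0.012] [0.95  0.131 0.076]
 obj [0.898 0.295 0.057] [0.871 0.207 0.012] [0.95  0.36  0.078]
```

View pics/c_scene.png

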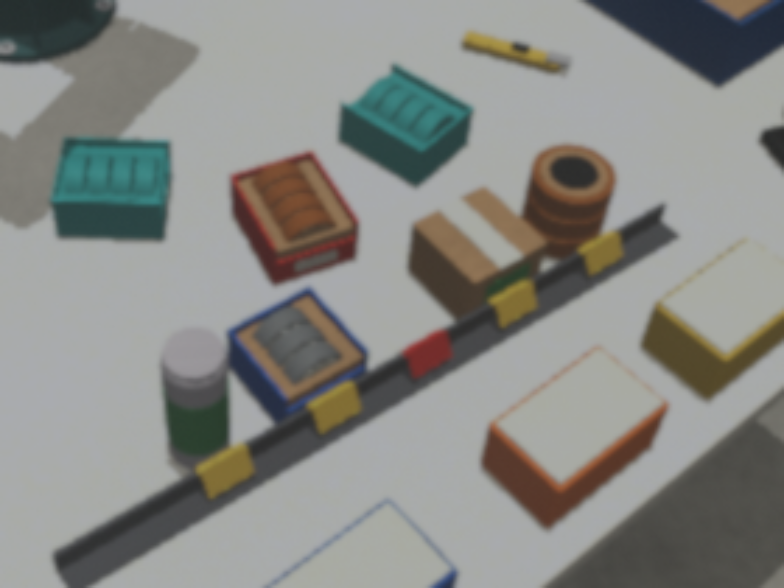

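View pics/c_side.png

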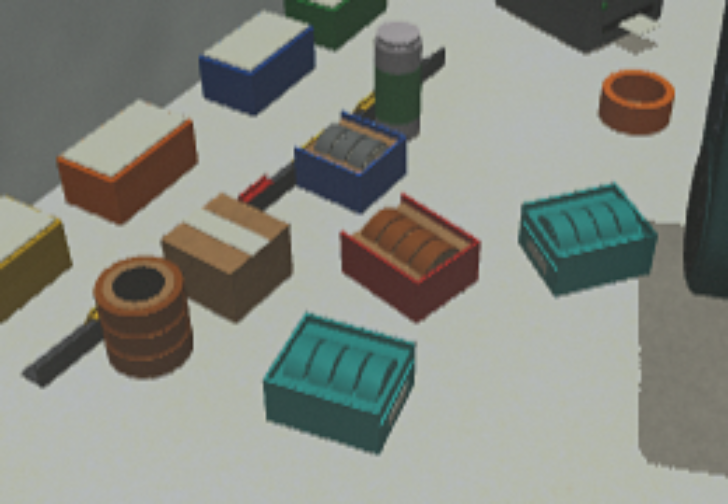

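The crops confirm the red bin: red walls, amber rolls and a white label facing the rail. The turquoise ones are look-alikes. Next are precise fits.

```bash
cat >> h.py <<'E'
def binrect(f,zmin=.03,lo=(.40,-.08),hi=(.80,.12)):
    P,ok=cloud(f);H=hsv(f);h,s=H[...,0].astype(int),H[...,1]
    m=ok&((h<8)|(h>172))&(s>110)&(P[...,2]>.008)&(P[...,2]<.075)&(P[...,0]>lo[0])&(P[...,0]<hi[0])&(P[...,1]>lo[1])&(P[...,1]<hi[1])
    return m,P
E
python3 - <<'E'
from h import *
for n in("scene","side"):
    f=env.grab_frame(n);P,ok=cloud(f);H=hsv(f)
    m,_=binrect(f,hi=(.68,.12))
    q=P[m]; r=cv2.minAreaRect((q[:,:2]*1000).astype(np.float32)); print(n,"bin red rect",r,cv2.boxPoints(r).round(0).tolist(),q[:,2].max(),m.sum())
    # all pts of bin footprint
    mm=ok&(P[...,2]>.012)&(P[...,0]>.44)&(P[...,0]<.625)&(P[...,1]>-.07)&(P[...,1]<.11)
    q=P[mm];r=cv2.minAreaRect((q[:,:2]*1000).astype(np.float32)); print("  all rect",r,cv2.boxPoints(r).round(0).tolist())
    # rail: top pts z .027-.033
    V=H[...,2];S=H[...,1]
    rm=ok&(V<90)&(P[...,2]>.022)&(P[...,2]<.034)&(P[...,0]>.70)&(P[...,0]<.80)&(abs(P[...,1])<.42)
    q=P[rm]
    a,b=np.polyfit(q[:,1],q[:,0],1);res=q[:,0]-a*q[:,1]-b
    print("  rail top line x=%.4f y+%.4f"%(a,b),np.percentile(res,[2,20,50,80,98]).round(4),len(q), "yrange",q[:,1].min(),q[:,1].max())
    # per-y slices inner (min x)
    # neighbours
    for nm,ylo,yhi,z in(("right nb",-.17,-.03,.045),("left nb",.07,.2,.06)):
        k=ok&(P[...,2]>.012)&(P[...,0]>.63)&(P[...,0]<.745)&(P[...,1]>ylo)&(P[...,1]<yhi)&(P[...,2]<.085)
        q=P[k];r=cv2.minAreaRect((q[:,:2]*1000).astype(np.float32));print("  ",nm,r,cv2.boxPoints(r).round(0).tolist())
E
```

```text
scene bin red rect ((538.8646240234375, 16.605960845947266), (99.71646881103516, 124.25727844238281), 75.87530517578125) [[466.0, -17.0], [587.0, -47.0], [611.0, 50.0], [491.0, 80.0]] 0.06913076353462921 313
  all rect ((537.829345703125, 18.454051971435547), (103.8071060180664, 126.2830581665039), 76.42858123779297) [[464.0, -17.0], [587.0, -47.0], [611.0, 54.0], [489.0, 84.0]]
  rail top line x=0.0565 y+0.7450 [-0.0326 -0.0037  0.0035  0.0066  0.0108] 560 yrange -0.3953830784873766 0.35181393033470665
   right nb ((692.0991821289062, -98.90863800048828), (135.64756774902344, 108.7222900390625), 86.83602905273438) [[634.0, -164.0], [743.0, -170.0], [750.0, -34.0], [642.0, -28.0]]
   left nb ((699.8486938476562, 131.07469177246094), (104.74275970458984, 95.793701171875), 86.84400939941406) [[649.0, 81.0], [745.0, 76.0], [751.0, 181.0], [655.0, 186.0]]
side bin red rect ((535.8787231445312, 24.825702667236328), (104.2709732055664, 121.42162322998047), 74.20286560058594) [[463.0, -9.0], [580.0, -42.0], [608.0, 58.0], [492.0, 92.0]] 0.06319112225704848 355
  all rect ((535.2852783203125, 24.617061614990234), (104.62415313720703, 123.29640197753906), 74.72523498535156) [[462.0, -10.0], [581.0, -42.0], [609.0, 59.0], [490.0, 91.0]]
  rail top line x=0.0601 y+0.7384 [-0.0499 -0.0188  0.009   0.0126  0.0184] 255 yrange -0.392655435467996 0.36326017825115026
   right nb ((689.5686645507812, -86.87320709228516), (118.4072494506836, 104.8595199584961), 86.69302368164062) [[634.0, -143.0], [738.0, -149.0], [745.0, -31.0], [641.0, -25.0]]
   left nb ((699.3447265625, 136.80213928222656), (103.63716888427734, 96.04167938232422), 86.32086944580078) [[648.0, 88.0], [744.0, 82.0], [751.0, 185.0], [655.0, 192.0]]
```

Measured: bin centre about (0.537, 0.021) with yaw about -0.25, rail yaw about -0.063, and ticket at y about 0.0125. I'll turn the tool to the bin's heading, then cross over to just behind the bin, staying high.

step_arm --plan '[{"wz": 0.142},{"wz": 0.142},{"wz": 0.142},{"wz": 0.142},{"wz": 0.142}]' --hand 6.0

```text
validation failed for argument at $.pl...
```

step_arm --plan '[{"y": -4,"x": 0.2},{"y": -5,"x": 0.2},{"y": -5,"x": 0.2},{"y": -5,"x": 0.2},{"y": -5,"x": 0.2},{"y": -5,"x": 0.2},{"y": -5,"x": 0.2},{"y": -5,"x": 0.2},{"y": -5,"x": 0.2},{"y": -5,"x": 0.2},{"y": -5,"x": 0.1},{"y": -4,"x": 0.1}]'

```text
validation failed for argument at $.pl...
```

step_arm --plan '[{"y": -2.7},{}]'

```text
validation failed for argument at $.pl...
```

step_arm --plan '[{"x": 0,"y": 0,"z": 0,"wx": 0,"wy": 0,"wz": 0.142},{"x": 0,"y": 0,"z": 0,"wx": 0,"wy": 0,"wz": 0.142},{"x": 0,"y": 0,"z": 0,"wx": 0,"wy": 0,"wz": 0.142},{"x": 0,"y": 0,"z": 0,"wx": 0,"wy": 0,"wz": 0.142},{"x": 0,"y": 0,"z": 0,"wx": 0,"wy": 0,"wz": 0.142}]' --hand 6.0

```text
clock: 0.85
ee_pos: [0.2662, -0.5376, 0.1852]
orientation: [-3.116, 0.401, 0.0]
contact_force: [-0.3, -0.7, -0.6]
finger_gap: 0.0597
```

step_arm --plan '[{"x": 0.2,"y": -4,"z": 0,"wx": 0,"wy": 0,"wz": 0},{"x": 0.2,"y": -5,"z": 0,"wx": 0,"wy": 0,"wz": 0},{"x": 0.2,"y": -5,"z": 0,"wx": 0,"wy": 0,"wz": 0},{"x": 0.2,"y": -5,"z": 0,"wx": 0,"wy": 0,"wz": 0},{"x": 0.2,"y": -5,"z": 0,"wx": 0,"wy": 0,"wz": 0},{"x": 0.2,"y": -5,"z": 0,"wx": 0,"wy": 0,"wz": 0},{"x": 0.2,"y": -5,"z": 0,"wx": 0,"wy": 0,"wz": 0},{"x": 0.2,"y": -5,"z": 0,"wx": 0,"wy": 0,"wz": 0},{"x": 0.2,"y": -5,"z": 0,"wx": 0,"wy": 0,"wz": 0},{"x": 0.2,"y": -5,"z": 0,"wx": 0,"wy": 0,"wz": 0},{"x": 0.1,"y": -5,"z": 0,"wx": 0,"wy": 0,"wz": 0},{"x": 0.1,"y": -4,"z": 0,"wx": 0,"wy": 0,"wz": 0}]'

```text
clock: 2.05
ee_pos: [0.4314, 0.0211, 0.1856]
orientation: [-3.117, 0.391, -0.001]
contact_force: [0.7, -1.0, -0.5]
finger_gap: 0.0601
```

step_arm --plan '[{"x": 0,"y": -2.5,"z": 0,"wx": 0,"wy": 0,"wz": 0},{"x": 0,"y": 0,"z": 0,"wx": 0,"wy": 0,"wz": 0}]'

```text
clock: 2.25
ee_pos: [0.4379, 0.0453, 0.1854]
orientation: [-3.117, 0.386, -0.001]
contact_force: [0.8, -0.7, 0.8]
finger_gap: 0.0601
```

```bash
python3 - <<'E'
from h import *
f=env.grab_frame("wrist"); cv2.imwrite("pics/wrist1.png",f["img"]); s=env.state(); print(s["ee_pos"],s["orientation"],s["joints"],f["xyz"])
E
```

```text
[0.43733264 0.04363566 0.18530321] [ 3.11753752e+00 -3.86573241e-01  6.05380500e-05] [-5.77943870e-02  1.24425421e-01  1.83694019e+00 -1.96008631e-04
  1.18020032e+00  1.75981619e+00] [0.50201833 0.02945097 0.38563037]
```

View pics/wrist1.png

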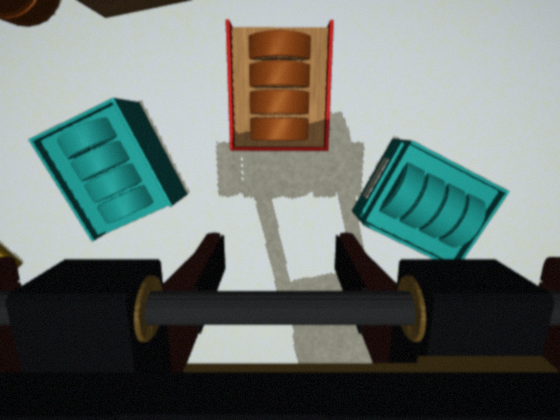

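Wrist picture: the red bin's back rim runs from (231,150) to (328,150), with side rims up to (228,22) and (332,22). It is almost square to the tool, and the turquoise bins sit either side with the fingers clear of them.

```bash
python3 - <<'E'
from h import *
f=env.grab_frame("wrist"); s=env.state()
P,ok=cloud(f);m,_=binrect(f)
ys,xs=np.nonzero(m)
print(xs.min(),xs.max(),ys.min(),ys.max())
lab=np.zeros(m.shape,np.uint8);lab[m]=255
# back rim: lowest red pixel in each column, fit a line
cols=np.arange(240,320);low=np.array([np.nonzero(m[:,c])[0].max() for c in cols])
a,b=np.polyfit(cols,low,1)
left=[];right=[]
for v in range(45,140):
    r=np.nonzero(m[v])[0]
    if len(r): left.append((v,r.min()));right.append((v,r.max()))
l=np.polyfit(*np.array(left).T,1);r=np.polyfit(*np.array(right).T,1)
def cor(p): 
    v=(a*p[1]+b)/(1-a*p[0]); return [np.polyval(p,v)+(-.5 if p is l else .5),v+.5]
cl,cr=cor(l),cor(r);print(cl,cr)
W=ray(f,[cl,cr],.06);print("back corners",W.round(4),np.linalg.norm(W[0]-W[1]))
d=W[0]-W[1];print("yaw",np.arctan2(-d[0],d[1]),"mid",W.mean(0))
q=P[m];print("rim z pct",np.percentile(q[:,2],[50,90,98]))
for n in("scene","side"):
    g=env.grab_frame(n);cv2.imwrite(f"pics/{n}1.png",g["img"])
    print(n,proj(g,W).round(1).tolist())
    P,ok=cloud(g);H=hsv(g)
    # rail via contour ends: ray
    for nm,ylo,yhi in(("right nb",-.16,0.0),("left nb",.05,.2)):
        k=ok&(P[...,2]>.02)&(P[...,0]>.63)&(P[...,0]<.715)&(P[...,1]>ylo)&(P[...,1]<yhi)&(P[...,2]<.085)
        q=P[k];r=cv2.minAreaRect((q[:,:2]*1000).astype(np.float32));print("  ",nm,cv2.boxPoints(r).round(0).tolist())
    V=H[...,2]
    rm=ok&(V<110)&(H[...,1]<70)&(P[...,2]>.015)&(P[...,2]<.034)
    q=P[rm];q=q[abs(q[:,0]-(.755+.063*q[:,1]))<.02]
    for y in np.arange(-.38,.4,.06):
        k=abs(q[:,1]-y)<.02
        if k.sum()>4: print("   y%.2f"%y,k.sum(),(np.percentile(q[k,0]-.063*(q[k,1]),[5,50,95])).round(4))
E
```

```text
224 330 19 150
[np.float64(228.06706603143053), np.float64(149.7304604943817)] [np.float64(325.86780706936827), np.float64(150.83665742959022)]
back corners [[ 0.4906  0.084   0.06  ]
 [ 0.4654 -0.0117  0.06  ]] 0.09898951401987213
yaw -0.2578625197137328 mid [0.4780054 0.0361767 0.06     ]
rim z pct [0.06033916 0.06147756 0.06202837]
scene [[291.1, 173.3], [261.8, 182.0]]
   right nb [[632.0, -147.0], [714.0, -152.0], [721.0, -50.0], [640.0, -45.0]]
   left nb [[650.0, 80.0], [715.0, 77.0], [719.0, 183.0], [654.0, 186.0]]
   y-0.38 73 [0.7476 0.7497 0.7516]
   y-0.32 70 [0.7464 0.7501 0.7518]
   y-0.26 50 [0.7466 0.7502 0.7517]
   y-0.20 26 [0.7361 0.7505 0.7529]
   y-0.14 59 [0.7433 0.75   0.7525]
   y-0.08 15 [0.7435 0.7505 0.7522]
   y-0.02 42 [0.749  0.751  0.7532]
   y0.04 15 [0.7482 0.7514 0.7527]
   y0.10 35 [0.7447 0.7511 0.7532]
   y0.16 20 [0.7442 0.7505 0.7527]
   y0.22 30 [0.7475 0.7515 0.7542]
   y0.28 11 [0.7433 0.7525 0.7542]
   y0.34 29 [0.7491 0.7526 0.7543]
side [[289.4, 230.8], [311.9, 215.5]]
   right nb [[634.0, -145.0], [715.0, -148.0], [719.0, -41.0], [638.0, -38.0]]
   left nb [[648.0, 88.0], [714.0, 82.0], [723.0, 188.0], [657.0, 193.0]]
   y-0.38 10 [0.745  0.7482 0.7502]
   y-0.20 17 [0.7433 0.7458 0.7545]
   y-0.02 37 [0.7446 0.7466 0.7499]
   y0.04 9 [0.745  0.7471 0.749 ]
   y0.28 32 [0.7466 0.7491 0.7528]
   y0.34 64 [0.7468 0.7491 0.7534]
```

```bash
python3 - <<'E'
from h import *
for n in("wrist","scene"):
    f=env.grab_frame(n);P,ok=cloud(f);H=hsv(f)
    m=ok&(H[...,0]>78)&(H[...,0]<100)&(H[...,1]>120)&(P[...,2]>.01)&(P[...,2]<.08)&(P[...,0]>.3)
    q=P[m];q=q[q[:,1]<.05];q=q[q[:,1]>-.3]
    r=cv2.boxPoints(cv2.minAreaRect((q[:,:2]*1000).astype(np.float32)));print(n,r.round(0).tolist())
    for fc in((.426,.002),): print(np.linalg.norm(q[:,:2]-fc,axis=1).min())
E
```

```text
wrist [[303.0, -123.0], [378.0, -187.0], [456.0, -94.0], [381.0, -31.0]]
0.05477525257951673
scene [[304.0, -122.0], [381.0, -189.0], [457.0, -102.0], [380.0, -35.0]]
0.0598440816712127
```

The nearest turquoise bin is 55 mm clear of the finger, so I descend.

step_arm --plan '[{"x": 0,"y": 0,"z": 1.5,"wx": 0,"wy": 0,"wz": 0.01},{"x": 0,"y": 0,"z": 1.5,"wx": 0,"wy": 0,"wz": 0},{"x": 0,"y": 0,"z": 1.5,"wx": 0,"wy": 0,"wz": 0},{"x": 0,"y": 0,"z": 1.5,"wx": 0,"wy": 0,"wz": 0},{"x": 0,"y": 0,"z": 1.5,"wx": 0,"wy": 0,"wz": 0},{"x": 0,"y": 0,"z": 1.5,"wx": 0,"wy": 0,"wz": 0},{"x": 0,"y": 0,"z": 1.5,"wx": 0,"wy": 0,"wz": 0},{"x": 0,"y": 0,"z": 1.5,"wx": 0,"wy": 0,"wz": 0},{"x": 0,"y": 0,"z": 1.5,"wx": 0,"wy": 0,"wz": 0},{"x": 0,"y": 0,"z": 1.5,"wx": 0,"wy": 0,"wz": 0},{"x": 0,"y": 0,"z": 1.2,"wx": 0,"wy": 0,"wz": 0},{"x": 0,"y": 0,"z": 0.5,"wx": 0,"wy": 0,"wz": 0}]'

```text
clock: 3.75
ee_pos: [0.4366, 0.0417, 0.0174]
orientation: [3.115, -0.41, -0.002]
contact_force: [-1.2, -0.9, -0.2]
finger_gap: 0.06
```

step_arm --plan '[{"x": 0.8,"y": 0,"z": 0,"wx": 0,"wy": 0,"wz": 0},{"x": 0.8,"y": 0,"z": 0,"wx": 0,"wy": 0,"wz": 0},{"x": 0.6,"y": 0,"z": 0,"wx": 0,"wy": 0,"wz": 0},{"x": 0.4,"y": 0,"z": 0,"wx": 0,"wy": 0,"wz": 0},{"x": 0,"y": 0,"z": 0,"wx": 0,"wy": 0,"wz": 0}]'

```text
clock: 4.25
ee_pos: [0.4638, 0.0358, 0.0187]
orientation: [-3.115, 0.408, -0.002]
contact_force: [-0.4, 0.3, -0.4]
finger_gap: 0.06
```

```bash
python3 - <<'E'
from h import *
f=env.grab_frame("wrist"); cv2.imwrite("pics/wrist2.png",f["img"]);f=env.grab_frame("scene"); cv2.imwrite("pics/scene2.png",f["img"][100:300,150:450].repeat(2,0).repeat(2,1)); s=env.state(); print(s["ee_pos"],s["orientation"],s["contact_force"])
E
```

```text
[0.462333   0.03607165 0.01839777] [-3.11493334e+00  4.07472869e-01  1.05902142e-04] [-0.53732944 -0.08965978 -0.25243424]
```

View pics/wrist2.png

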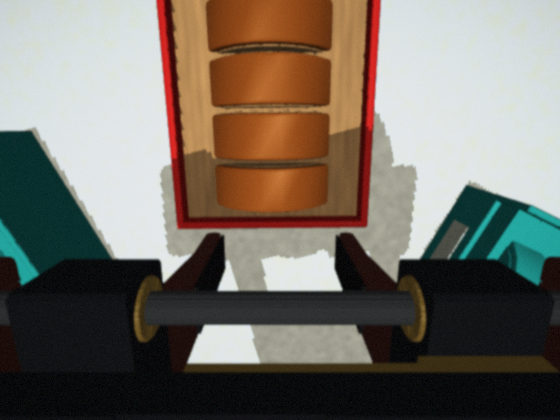

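View pics/scene2.png

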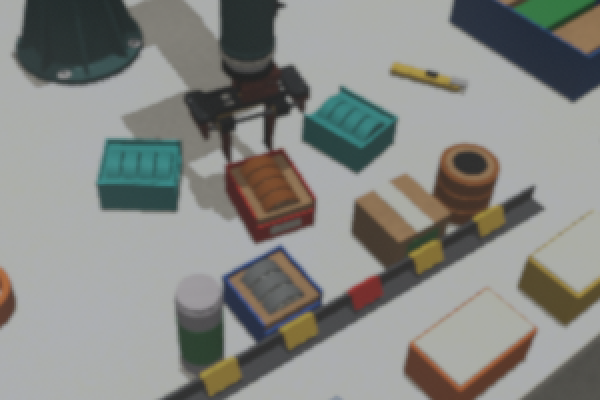

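The fingers stand a few mm behind the back wall, whose rim runs from (178,224) to (367,224). Now I push while turning the bin counter-clockwise onto the rail's yaw.

step_arm --plan '[{"x": 0.3,"y": 0,"z": 0,"wx": 0,"wy": 0,"wz": 0},{"x": 0.3,"y": 0,"z": 0,"wx": 0,"wy": 0,"wz": 0},{"x": 0.3,"y": 0,"z": 0,"wx": 0,"wy": 0,"wz": -0.0125},{"x": 0.3,"y": 0,"z": 0,"wx": 0,"wy": 0,"wz": -0.0125},{"x": 0.3,"y": 0,"z": 0,"wx": 0,"wy": 0,"wz": -0.0125},{"x": 0.3,"y": 0,"z": 0,"wx": 0,"wy": 0,"wz": -0.0125},{"x": 0.3,"y": 0,"z": 0,"wx": 0,"wy": 0,"wz": -0.0125},{"x": 0.3,"y": 0,"z": 0,"wx": 0,"wy": 0,"wz": -0.0125},{"x": 0.3,"y": 0,"z": 0,"wx": 0,"wy": 0,"wz": -0.0125},{"x": 0.3,"y": 0,"z": 0,"wx": 0,"wy": 0,"wz": -0.0125}]'

```text
clock: 5.35
ee_pos: [0.492, 0.0293, 0.0183]
orientation: [-3.132, 0.25, -0.0]
contact_force: [-2.4, -0.7, -1.1]
finger_gap: 0.0604
```

step_arm --plan '[{"x": 0.3,"y": 0,"z": 0,"wx": 0,"wy": 0,"wz": -0.0125},{"x": 0.3,"y": 0,"z": 0,"wx": 0,"wy": 0,"wz": -0.0125},{"x": 0.3,"y": 0,"z": 0,"wx": 0,"wy": 0,"wz": -0.0125},{"x": 0.3,"y": 0,"z": 0,"wx": 0,"wy": 0,"wz": -0.0125},{"x": 0.3,"y": 0,"z": 0,"wx": 0,"wy": 0,"wz": -0.0125},{"x": 0.3,"y": 0,"z": 0,"wx": 0,"wy": 0,"wz": -0.0125},{"x": 0.3,"y": 0,"z": 0,"wx": 0,"wy": 0,"wz": -0.0125},{"x": 0,"y": 0,"z": 0,"wx": 0,"wy": 0,"wz": 0}]'

```text
clock: 6.15
ee_pos: [0.5134, 0.0267, 0.0184]
orientation: [-3.139, 0.113, -0.002]
contact_force: [-1.2, -0.2, -0.2]
finger_gap: 0.0597
```

```bash
cat >> h.py <<'E'
def backedge(f):
    m,P=binrect(f)
    us=np.nonzero(m.any(0))[0]; a0,a1=us.min()+20,us.max()-20
    cols=np.arange(a0,a1);low=np.array([np.nonzero(m[:,c])[0].max() for c in cols])
    a,b=np.polyfit(cols,low,1); vb=int(np.median(low))
    le=[];ri=[]
    for v in range(20,vb-10):
        r=np.nonzero(m[v])[0]
        if len(r)>1: le.append((v,r.min()));ri.append((v,r.max()))
    l=np.polyfit(*np.array(le).T,1);r=np.polyfit(*np.array(ri).T,1)
    c=[]
    for p,o in((l,-.5),(r,.5)):
        v=(a*p[1]+b)/(1-a*p[0]);c.append([np.polyval(p,v)+o,v+.5])
    W=ray(f,c,.06);d=W[0]-W[1]
    print("px",np.round(c,1).tolist(),"back mid",W.mean(0).round(4),"yaw %.3f"%np.arctan2(-d[0],d[1]),"w %.4f"%np.linalg.norm(d))
def look(i):
    f=env.grab_frame("wrist");cv2.imwrite(f"pics/wrist{i}.png",f["img"])
    g=env.grab_frame("scene");cv2.imwrite(f"pics/scene{i}.png",cv2.resize(g["img"][100:310,150:450],None,fx=2.6,fy=2.6))
    s=env.state();o=s["orientation"];print("t",s["clock"],s["ee_pos"].round(4),"head %.4f"%(2*np.arctan(o[1]/o[0])),s["contact_force"].round(1))
    backedge(f)
E
python3 -c "
from h import *
look(3)"
```

```text
t 6.25 [0.5134 0.0268 0.0185] head -0.0727 [0.3 0.1 0. ]
px [[177.6, 234.7], [366.4, 237.6]] back mid [0.523  0.0304 0.06  ] yaw -0.089 w 0.0997
```

View pics/wrist3.png

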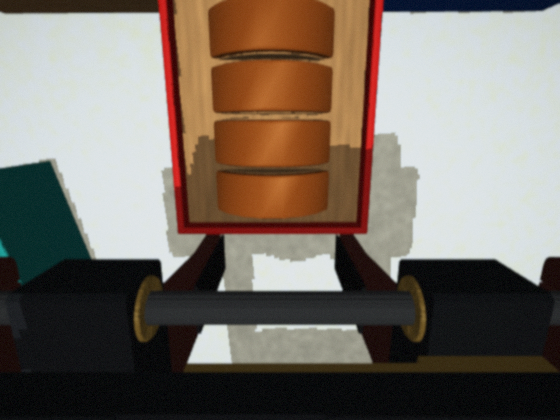

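View pics/scene3.png

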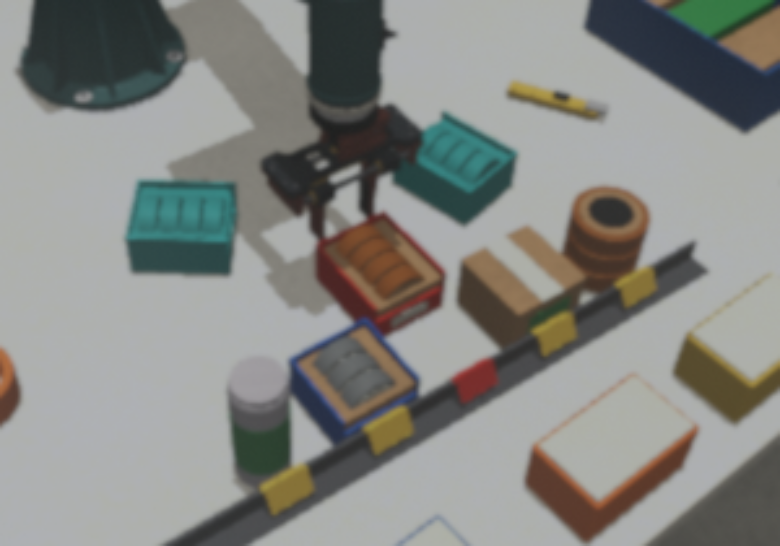

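```bash
python3 - <<'E'
from h import *
f=env.grab_frame("wrist")
print(ray(f,[[385,8],[382,2],[379,8]],.06).round(4),ray(f,[[163,8],[160,2]],.075).round(4),ray(f,[[163,8],[160,2]],.06).round(4))
g=env.grab_frame("scene");P,ok=cloud(g);H=hsv(g)
m=ok&(H[...,0]>105)&(H[...,0]<130)&(H[...,1]>120)&(P[...,0]>.62)&(P[...,0]<.76)&(P[...,2]>.05)&(P[...,2]<.066)&(abs(P[...,1])<.2)
r=cv2.boxPoints(cv2.minAreaRect((P[m][:,:2]*1000).astype(np.float32)));print("blue rim",r.round(0).tolist())
m=ok&(P[...,0]>.62)&(P[...,0]<.76)&(P[...,2]>.072)&(P[...,2]<.079)&(P[...,1]<.2)&(P[...,1]>.05)
r=cv2.boxPoints(cv2.minAreaRect((P[m][:,:2]*1000).astype(np.float32)));print("carton top",r.round(0).tolist())
m=(H[...,0]<8)|(H[...,0]>172); m&=ok&(H[...,1]>110)&(P[...,0]>.735)&(P[...,0]<.78)&(abs(P[...,1]-.01)<.06)
k,l,st,c=cv2.connectedComponentsWithStats(m.astype(np.uint8));i=1+st[1:,4].argmax();q=P[l==i];print("red ticket y pct",np.percentile(q[:,1],[2,50,98]),q[:,0].mean(), "ray",ray(g,c[i:i+1],.03))
E
```

```text
[[ 0.6263 -0.0281  0.06  ]
 [ 0.6288 -0.0267  0.06  ]
 [ 0.6265 -0.0254  0.06  ]] [[0.6283 0.066  0.075 ]
 [0.6305 0.0668 0.075 ]] [[0.6334 0.0705 0.06  ]
 [0.6359 0.0714 0.06  ]]
blue rim [[637.0, -148.0], [730.0, -152.0], [735.0, -50.0], [642.0, -45.0]]
carton top [[649.0, 82.0], [751.0, 76.0], [757.0, 178.0], [655.0, 184.0]]
red ticket y pct [-0.01166507  0.01206038  0.04185964] 0.7621905762785074 ray [[0.76321607 0.0111539  0.03      ]]
```

The bin is lined up with the gap: its front centre is at y about 0.020 against a gap middle of about 0.0185, and its yaw is close to the rail's. Now I push straight in.

step_arm --plan '[{"x": 0.4,"y": 0.01,"z": 0,"wx": 0,"wy": 0,"wz": -0.006},{"x": 0.4,"y": 0.01,"z": 0,"wx": 0,"wy": 0,"wz": 0},{"x": 0.4,"y": 0.01,"z": 0,"wx": 0,"wy": 0,"wz": 0},{"x": 0.4,"y": 0.01,"z": 0,"wx": 0,"wy": 0,"wz": 0},{"x": 0.4,"y": 0.01,"z": 0,"wx": 0,"wy": 0,"wz": 0},{"x": 0.4,"y": 0.01,"z": 0,"wx": 0,"wy": 0,"wz": 0},{"x": 0.4,"y": 0.01,"z": 0,"wx": 0,"wy": 0,"wz": 0},{"x": 0.4,"y": 0.01,"z": 0,"wx": 0,"wy": 0,"wz": 0},{"x": 0.4,"y": 0.01,"z": 0,"wx": 0,"wy": 0,"wz": 0},{"x": 0.4,"y": 0.01,"z": 0,"wx": 0,"wy": 0,"wz": 0},{"x": 0,"y": 0,"z": 0,"wx": 0,"wy": 0,"wz": 0}]'

```text
clock: 7.45
ee_pos: [0.5538, 0.0229, 0.0184]
orientation: [3.14, -0.105, 0.003]
contact_force: [-0.2, -0.1, -0.6]
finger_gap: 0.0602
```

```bash
python3 -c "
from h import *
look(4)"
```

```text
t 7.55 [0.5537 0.0229 0.0186] head -0.0667 [ 0.2 -0.5 -0.3]
px [[178.5, 235.7], [366.1, 236.3]] back mid [0.5634 0.0265 0.06  ] yaw -0.070 w 0.0990
```

View pics/wrist4.png

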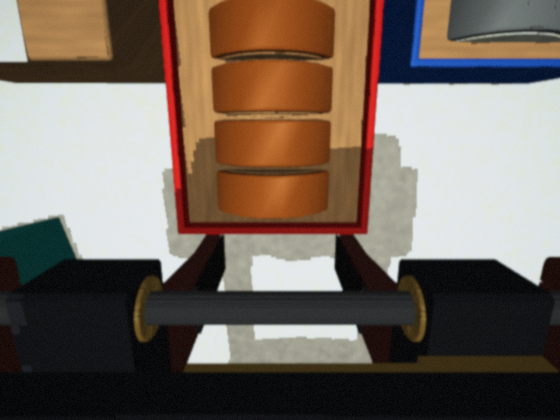

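View pics/scene4.png

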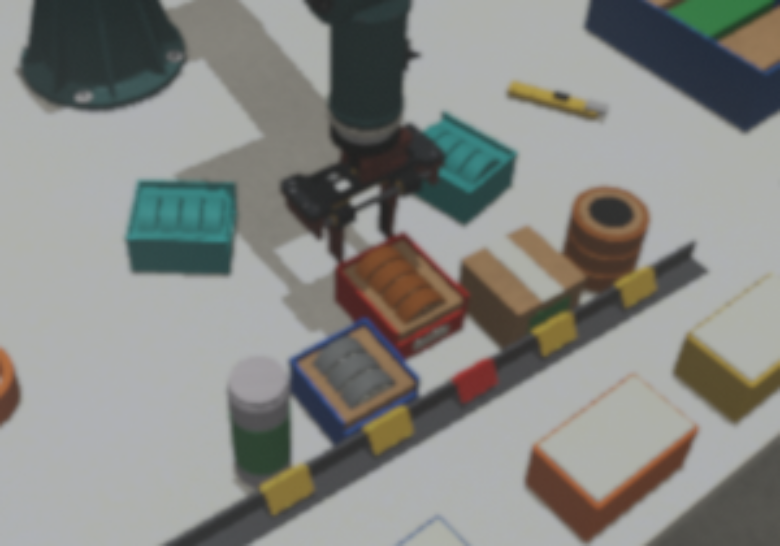

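The bin is entering centred, with clearance on both sides (blue rim at (415,65), carton edge at (112,60)). I keep pushing.

step_arm --plan '[{"x": 0.4,"y": 0.01,"z": 0,"wx": 0,"wy": 0,"wz": 0},{"x": 0.4,"y": 0.01,"z": 0,"wx": 0,"wy": 0,"wz": 0},{"x": 0.4,"y": 0.01,"z": 0,"wx": 0,"wy": 0,"wz": 0},{"x": 0.4,"y": 0.01,"z": 0,"wx": 0,"wy": 0,"wz": 0},{"x": 0.4,"y": 0.01,"z": 0,"wx": 0,"wy": 0,"wz": 0},{"x": 0.4,"y": 0.01,"z": 0,"wx": 0,"wy": 0,"wz": 0},{"x": 0.4,"y": 0.01,"z": 0,"wx": 0,"wy": 0,"wz": 0},{"x": 0.4,"y": 0.01,"z": 0,"wx": 0,"wy": 0,"wz": 0},{"x": 0.4,"y": 0.01,"z": 0,"wx": 0,"wy": 0,"wz": 0},{"x": 0.4,"y": 0.01,"z": 0,"wx": 0,"wy": 0,"wz": 0},{"x": 0.4,"y": 0.01,"z": 0,"wx": 0,"wy": 0,"wz": 0},{"x": 0.4,"y": 0.01,"z": 0,"wx": 0,"wy": 0,"wz": 0}]'

```text
clock: 8.75
ee_pos: [0.6005, 0.0187, 0.0183]
orientation: [-3.14, 0.105, -0.0]
contact_force: [-4.4, 0.1, 2.6]
finger_gap: 0.0598
```

```bash
python3 -c "
from h import *
look(5)"
```

```text
t 8.85 [0.6017 0.0185 0.0183] head -0.0668 [-0.4  0.4  0.2]
px [[177.9, 234.8], [366.5, 236.2]] back mid [0.6105 0.0223 0.06  ] yaw -0.075 w 0.0994
```

View pics/wrist5.png

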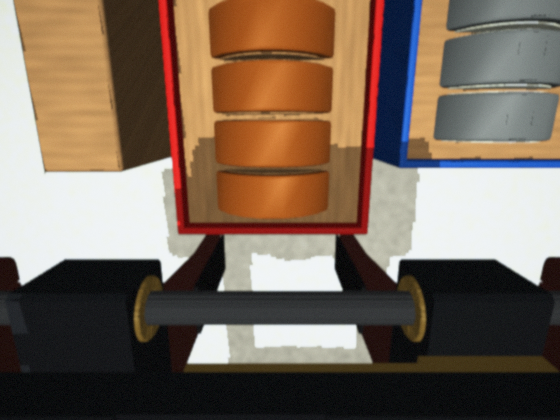

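View pics/scene5.png

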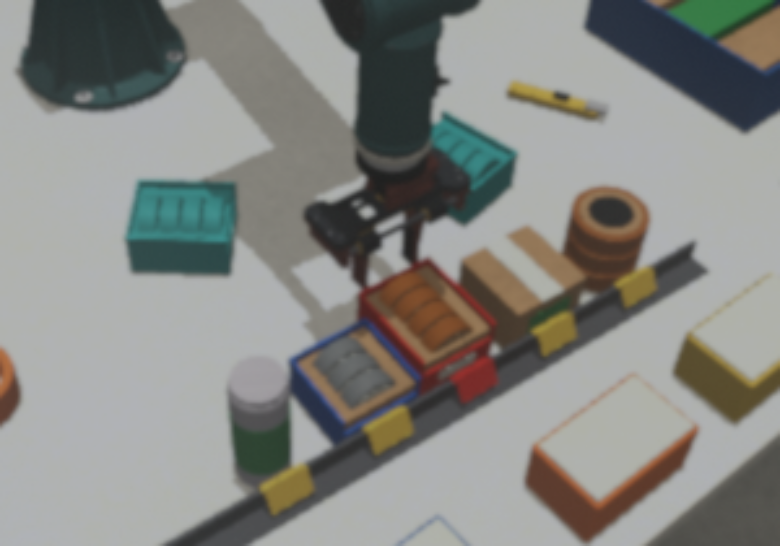

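About 17 mm remain, so I go slowly and watch the force for the stop.

step_arm --plan '[{"x": 0.2,"y": 0,"z": 0,"wx": 0,"wy": 0,"wz": 0},{"x": 0.2,"y": 0,"z": 0,"wx": 0,"wy": 0,"wz": 0},{"x": 0.2,"y": 0,"z": 0,"wx": 0,"wy": 0,"wz": 0},{"x": 0.2,"y": 0,"z": 0,"wx": 0,"wy": 0,"wz": 0},{"x": 0.2,"y": 0,"z": 0,"wx": 0,"wy": 0,"wz": 0},{"x": 0.2,"y": 0,"z": 0,"wx": 0,"wy": 0,"wz": 0}]'

```text
clock: 9.45
ee_pos: [0.6122, 0.0179, 0.0182]
orientation: [-3.14, 0.105, 0.0]
contact_force: [-2.8, -0.6, 3.0]
finger_gap: 0.0599
```

step_arm --plan '[{"x": 0.1,"y": 0,"z": 0,"wx": 0,"wy": 0,"wz": 0},{"x": 0.1,"y": 0,"z": 0,"wx": 0,"wy": 0,"wz": 0}]'

```text
clock: 9.65
ee_pos: [0.6141, 0.0178, 0.0182]
orientation: [-3.14, 0.105, 0.0]
contact_force: [-4.5, 0.4, 2.7]
finger_gap: 0.0599
```

step_arm --plan '[{"x": 0.1,"y": 0,"z": 0,"wx": 0,"wy": 0,"wz": 0},{"x": 0.1,"y": 0,"z": 0,"wx": 0,"wy": 0,"wz": 0}]'

```text
clock: 9.85
ee_pos: [0.6161, 0.0176, 0.0183]
orientation: [-3.14, 0.105, 0.0]
contact_force: [-3.6, -0.7, 1.7]
finger_gap: 0.06
```

step_arm --plan '[{"x": 0.1,"y": 0,"z": 0,"wx": 0,"wy": 0,"wz": 0},{"x": 0.05,"y": 0,"z": 0,"wx": 0,"wy": 0,"wz": 0}]'

```text
clock: 10.05
ee_pos: [0.6163, 0.0176, 0.0182]
orientation: [-3.14, 0.105, 0.004]
contact_force: [-6.5, 1.0, 5.9]
finger_gap: 0.0597
```

step_arm --plan '[{"x": 0.1,"y": 0,"z": 0,"wx": 0,"wy": 0,"wz": 0},{"x": 0.05,"y": 0,"z": 0,"wx": 0,"wy": 0,"wz": 0}]'

```text
clock: 10.25
ee_pos: [0.6163, 0.0176, 0.0181]
orientation: [-3.14, 0.105, 0.008]
contact_force: [-10.3, -0.1, 7.7]
finger_gap: 0.06
```

step_arm --plan '[{"x": 0.1,"y": 0,"z": 0,"wx": 0,"wy": 0,"wz": 0},{"x": 0.1,"y": 0,"z": 0,"wx": 0,"wy": 0,"wz": 0},{"x": 0,"y": 0,"z": 0,"wx": 0,"wy": 0,"wz": 0}]'

```text
clock: 10.55
ee_pos: [0.6162, 0.0177, 0.0178]
orientation: [-3.139, 0.104, 0.013]
contact_force: [-13.5, 1.8, 9.6]
finger_gap: 0.06
```

```bash
python3 -c "
from h import *
look(6)
g=env.grab_frame('scene');cv2.imwrite('pics/z6.png',cv2.resize(g['img'][180:290,240:400],None,fx=5,fy=5,interpolation=2))"
```

```text
t 10.65 [0.6162 0.0177 0.0178] head -0.0665 [-13.2   0.6   8.6]
px [[177.3, 235.5], [366.8, 237.1]] back mid [0.6263 0.0213 0.06  ] yaw -0.075 w 0.0997
```

View pics/wrist6.png

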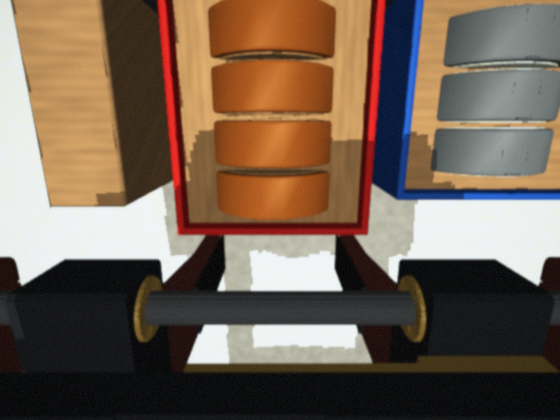

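View pics/z6.png

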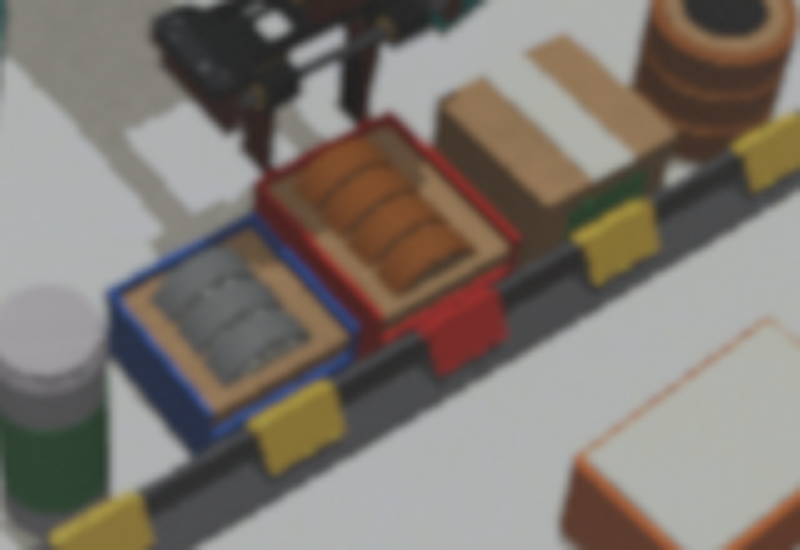

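At contact the force is 13 N, with the back edge at x about 0.626, matching the depth where the neighbours' backs put the rail. The picture shows the front wall against the rail behind the red ticket, with clear gaps to both neighbours. I back off and rise for a check.

step_arm --plan '[{"x": -0.3,"y": 0,"z": 0,"wx": 0,"wy": 0,"wz": 0},{"x": -0.4,"y": 0,"z": 0,"wx": 0,"wy": 0,"wz": 0},{"x": -0.8,"y": 0,"z": 0,"wx": 0,"wy": 0,"wz": 0},{"x": -1.5,"y": 0,"z": 0,"wx": 0,"wy": 0,"wz": 0},{"x": -1,"y": 0,"z": -1,"wx": 0,"wy": 0,"wz": 0},{"x": 0,"y": 0,"z": -3,"wx": 0,"wy": 0,"wz": 0},{"x": 0,"y": 0,"z": -4,"wx": 0,"wy": 0,"wz": 0},{"x": 0,"y": 0,"z": -4,"wx": 0,"wy": 0,"wz": 0},{"x": 0,"y": 0,"z": -4,"wx": 0,"wy": 0,"wz": 0},{"x": 0,"y": 0,"z": -3,"wx": 0,"wy": 0,"wz": 0},{"x": 0,"y": 0,"z": 0,"wx": 0,"wy": 0,"wz": 0}]'

```text
clock: 11.8
ee_pos: [0.5851, 0.0196, 0.2144]
orientation: [3.139, -0.105, 0.018]
contact_force: [0.8, -0.2, 0.2]
finger_gap: 0.06
```

step_arm --plan '[{"x": 2.5,"y": 0,"z": 0,"wx": 0,"wy": 0,"wz": 0},{"x": 3,"y": 0,"z": 0,"wx": 0,"wy": 0,"wz": 0},{"x": 2.5,"y": 0,"z": 0,"wx": 0,"wy": 0,"wz": 0},{"x": 0,"y": 0,"z": 0,"wx": 0,"wy": 0,"wz": 0},{"x": 0,"y": 0,"z": 0,"wx": 0,"wy": 0,"wz": 0}]'

```text
clock: 12.3
ee_pos: [0.66, 0.0146, 0.2073]
orientation: [-3.14, 0.105, 0.003]
contact_force: [-0.3, 1.4, -0.4]
finger_gap: 0.0603
```

```bash
python3 - <<'E'
from h import *
try: look(7)
except Exception as e: print(e)
g=env.grab_frame("side");cv2.imwrite('pics/side7.png',cv2.resize(g['img'][140:290,150:350],None,fx=4,fy=4,interpolation=2))
E
```

```text
t 12.4 [0.6594 0.0148 0.2078] head -0.0666 [-0.8 -0.3  0.5]
px [[225.1, 214.5], [328.1, 214.5]] back mid [0.6276 0.0205 0.06  ] yaw -0.067 w 0.1170
```

View pics/wrist7.png

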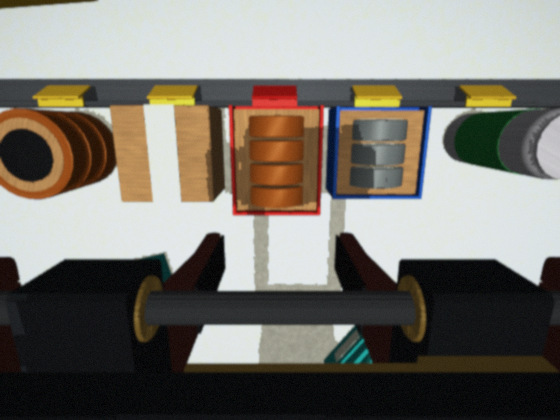

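View pics/side7.png

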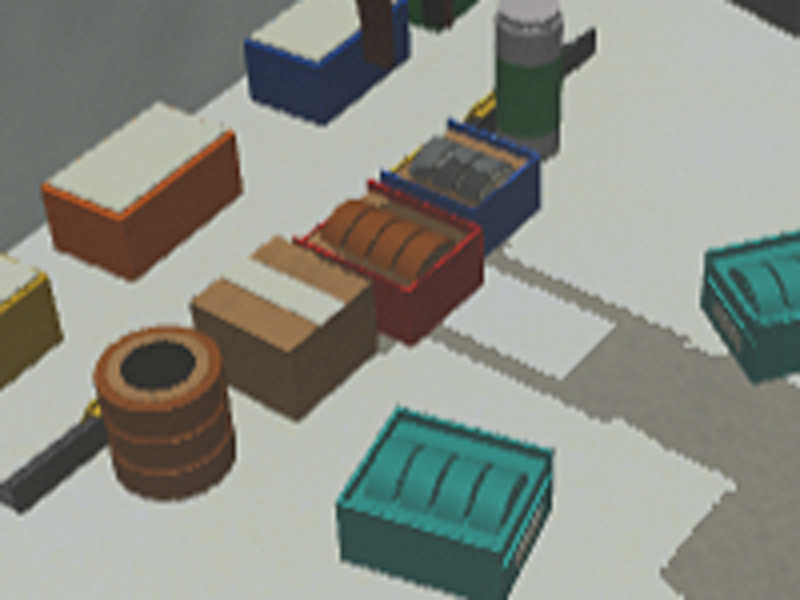

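The wrist picture shows the bin (233–321, rows 104–214) centred on the red ticket (253–299), front edge at the rail and square to it, neighbours undisturbed. A numeric check follows.

```bash
python3 - <<'E'
from h import *
f=env.grab_frame("wrist");H=hsv(f);P,ok=cloud(f);im=f["img"]
# rail inner edge: lowest dark-grey pixel per column where counter follows
pts=[]
for c in list(range(120,540)):
    col=H[88:115,c];d=np.nonzero((col[:,2]<95)&(col[:,1]<70))[0]
    if len(d): pts.append((c,88+d.max()+.5))
pts=np.array(pts);
free=[p for p in pts if (105<=p[0]<=109 or 224<=p[0]<=230 or 323<=p[0]<=327 or 432<=p[0]<=442)]
print("free px",[tuple(p) for p in free])
W=ray(f,np.array(free),.03)
a,b=np.polyfit(W[:,1],W[:,0],1);print("rail inner top x=%.4f y+%.4f"%(a,b),np.std(W[:,0]-a*W[:,1]-b))
# red bin mask excluding ticket (rows>107)
m=((H[...,0]<8)|(H[...,0]>172))&(H[...,1]>110)
m[:100]=0;m[225:]=0;m[:,:215]=0;m[:,335:]=0
ys=range(125,205);le=np.polyfit(ys,[np.nonzero(m[v])[0].min()-.5 for v in ys],1);ri=np.polyfit(ys,[np.nonzero(m[v])[0].max()+.5 for v in ys],1)
xs=range(242,314);bk=np.polyfit(xs,[np.nonzero(m[:,c])[0].max()+.5 for c in xs],1)
print("topmost red near side walls",[(c,int(np.nonzero(m[:,c])[0].min())) for c in (233,234,235,236,317,318,319,320,321) if m[:,c].any()])
C=[]
for p in(le,ri):
    v=(bk[0]*p[1]+bk[1])/(1-p[0]*bk[0]);C.append([np.polyval(p,v),v])
B=ray(f,C,.06);d=B[0]-B[1];w=np.linalg.norm(d);yaw=np.arctan2(-d[0],d[1]);print("back",B.round(4).tolist(),"w",w,"yaw",yaw)
n=np.array([np.cos(yaw),np.sin(yaw)]);t=np.array([-n[1],n[0]]);mid=B[:,:2].mean(0)
rn=np.array([1,-a])/np.hypot(1,a)
for s in(1,-1):
    F=mid+.12*n+s*.05*t; print("front corner",F.round(4),"x in rail",(F[0]-a*F[1]-b)/np.hypot(1,a))
m2=((H[...,0]<8)|(H[...,0]>172))&(H[...,1]>110);m2[100:]=0;m2[:80]=0
u=np.nonzero(m2[:, :])[1];u=u[(u>240)&(u<310)];v=np.nonzero(m2.any(1))[0];tc=[(u.min()+u.max())/2,np.mean(v)]
T=ray(f,[tc],.036)[0];print("ticket",tc,T)
print("y offset",(mid+.06*n-T[:2])@np.array([a,1])/np.hypot(a,1))
cut=P[100:230,215:335][m[100:230,215:335]];print("rim z",np.percentile(cut[:,2],[5,50,95]))
# rim heights at 4 zones
for nm,(v0,v1,u0,u1) in dict(bl=(190,214,230,240),br=(190,214,314,323),fl=(112,135,230,240),fr=(112,135,314,323)).items():
    k=np.zeros(m.shape,bool);k[v0:v1,u0:u1]=1;z=P[k&m&ok][:,2];print(nm,np.percentile(z,[50,80]).round(4))
# neighbours in scene now
g=env.grab_frame("scene");P,ok=cloud(g);H=hsv(g)
mm=ok&(H[...,0]>105)&(H[...,0]<130)&(H[...,1]>120)&(P[...,0]>.62)&(P[...,0]<.76)&(P[...,2]>.05)&(P[...,2]<.066)&(abs(P[...,1])<.2)
print("blue rim",cv2.boxPoints(cv2.minAreaRect((P[mm][:,:2]*1000).astype(np.float32))).round(0).tolist())
mm=ok&(P[...,0]>.62)&(P[...,0]<.76)&(P[...,2]>.072)&(P[...,2]<.079)&(P[...,1]<.2)&(P[...,1]>.05)
print("carton top",cv2.boxPoints(cv2.minAreaRect((P[mm][:,:2]*1000).astype(np.float32))).round(0).tolist())
E
```

```text
free px [(np.float64(224.0), np.float64(106.5)), (np.float64(225.0), np.float64(106.5)), (np.float64(226.0), np.float64(106.5)), (np.float64(227.0), np.float64(106.5)), (np.float64(228.0), np.float64(103.5)), (np.float64(229.0), np.float64(103.5)), (np.float64(230.0), np.float64(103.5)), (np.float64(323.0), np.float64(103.5)), (np.float64(324.0), np.float64(103.5)), (np.float64(325.0), np.float64(106.5)), (np.float64(326.0), np.float64(106.5)), (np.float64(327.0), np.float64(106.5)), (np.float64(432.0), np.float64(105.5)), (np.float64(433.0), np.float64(106.5)), (np.float64(434.0), np.float64(106.5)), (np.float64(435.0), np.float64(106.5)), (np.float64(436.0), np.float64(106.5)), (np.float64(437.0), np.float64(106.5)), (np.float64(438.0), np.float64(106.5)), (np.float64(439.0), np.float64(106.5)), (np.float64(440.0), np.float64(106.5)), (np.float64(441.0), np.float64(106.5)), (np.float64(442.0), np.float64(106.5))]
rail inner top x=0.0722 y+0.7461 0.0012008161866780308
topmost red near side walls [(233, 106), (234, 106), (235, 106), (236, 105), (317, 105), (318, 106), (319, 105), (320, 105), (321, 104)]
back [[0.631, 0.0702, 0.06], [0.6245, -0.0279, 0.06]] w 0.09834060804012262 yaw -0.06665606051009466
front corner [0.7508 0.063 ] x in rail 0.00019895481870676356
front corner [ 0.7442 -0.0367] x in rail 0.0007441470940321971
ticket [np.float64(274.5), np.float64(92.0)] [0.76091323 0.01391368 0.036     ]
y offset -0.002049290693815399
rim z [0.03268638 0.05957516 0.06157744]
bl [0.0604 0.0611]
br [0.0603 0.0612]
fl [0.0602 0.0611]
fr [0.0604 0.061 ]
blue rim [[637.0, -146.0], [731.0, -152.0], [739.0, -51.0], [644.0, -44.0]]
carton top [[649.0, 81.0], [752.0, 75.0], [758.0, 178.0], [655.0, 185.0]]
```

Both front corners measure within 1 mm of the rail, the offset from the ticket is about -2 mm, the rim is level at 60 mm, and the neighbours have not moved. The robot is clear, so I hand in.

```bash
python3 -c "
from bench import env
print(env.state()['contact_force']); print(env.hand_in())"
```

```text
[ 0.20823975 -0.21040933  0.32530001]
the job is handed in; nothing more can be done
None
```

The red bin is in the gap at the red ticket with its front edge against the rail, and the job is handed in at about 12.5 s on the robot's clock. I pushed its back wall with both fingers low and about 6 cm apart. The first stretch turned it from a yaw of about -0.26 to the rail's -0.07. A straight push then took it in, stopped at about 13 N against the rail, and I backed the arm off clear.

**Last checks that passed:**
- **Flush:** both front corners measure within 1 mm of the rail's inner face.
- **Centring and level:** the bin's centre is about 2 mm off the red ticket. Its rim is level at about 60 mm at all four corners.
- **Bystanders:** the blue bin and carton measured the same as before to within about 4 mm, which is measurement noise. The tape stack and spray can look undisturbed in the last picture. I did not re-measure them, the loose tape roll or the cutter, but the fingers never went near any of them.

**Small disagreements:** the estimates of the rail's yaw ranged from 0.063 to 0.072. The side camera read the rail and bin a few mm differently from the scene and wrist cameras. Neither is large enough to matter for the 6 mm limit. The hand-in reported no verdict.

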